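Pack the medicine caddy and click its carry handle upright

TASK

Pack the medicine caddy for the next home visit: its one-stud pocket is filled already, so stand the squat white jar in the two-stud pocket first, and then the tall white bottle in the three-stud pocket, setting both down gently, not dropping them. After that swing the folded carry handle up until it clicks fully home in its upright detent, and let go. Leave the little amber jar in its pocket and do not shove the carton or the can about.

Things in the scene. Friction and masses are not known exactly. Their poses are not given: they have to be found in the camera images.
- caddy: Open plywood caddy, fixed, 78 mm (its x) by 222 mm (its y), origin at the centre of its underside, z up. Three pockets in a row along y, 66 mm square inside, floor 5 mm up, walls and dividers 6 mm thick, 45 mm high; end walls (gables) 85 mm high. A 20 mm wide ledge along the +x rim carries dark studs 2 mm high: one, two or three beside each pocket.
- pocket1 (a point): Centre of the floor of the one-stud pocket (the +y end); axes as the caddy's. Holds the amber jar already.
- pocket2 (a point): Centre of the floor of the two-stud pocket (middle); axes as the caddy's.
- pocket3 (a point): Centre of the floor of the three-stud pocket (the -y end); axes as the caddy's.
- handle (a joint): Angle of the steel carry handle, a U-shaped bail hinged outside both gables: 0 = folded level, sticking out on the caddy's -x side; 1.571 = upright over the caddy, at its stop. It starts within 0.5 of folded. Its catch resists from 0.6 to 1.3 (up to 9 N at the bar; let go there, it falls back), has its crest at 1.33 and past 1.45 snaps home to the stop.
- handle_hinge (a point): Point on the handle's hinge line, midway between the gables, 40 mm above the table; the hinge line runs along its y. Axes as the caddy's; does not move with the handle.
- handle_bar (a point): Middle of the handle's cross bar, 130 mm from the hinge line. The bar runs along y, 242 mm long, 12 mm thick, with a black 16 mm grip sleeve on the middle 120 mm. Moves with the handle.
- jar: Squat white plastic jar with a white lid, 54 mm diameter, 95 mm high, about 0.12 kg, loose, upright on the table; origin at the centre of its underside, z up.
- tall: Tall white plastic bottle with a narrower neck and white cap, 44 mm body diameter, 130 mm high, about 0.14 kg, loose, upright on the table; origin at the centre of its underside, z up. Its body is straight to about 80 mm.
- tin: Bystander: small amber jar with a black lid, 50 mm diameter, 60 mm high, standing in the one-stud pocket; origin at the centre of its underside.
- carton: Bystander: upright paper carton 50 x 50 x 85 mm, loose; origin at the centre of its underside.
- can: Bystander: brown cardboard can 52 mm diameter, 80 mm high, loose; origin at the centre of its underside.
Mind the look-alikes: they are no part of the job. Leave any black or purple look-alike of the jar alone. Leave any green look-alike of the tall alone.

How it is judged (in metres and radians):
On the way, in this order (a step that is already met when the one before it is completed fails the run):
1. the squat jar stands in the two-stud pocket, let go (horizontal distance between jar and pocket2 below 0.02 m and z of jar in the frame of pocket2 between -0.006 and 0.006 m and angle between jar's own z axis and vertical below 0.15 rad and contact force between jar and the fingers below 0.2 N), for 0.2 s.
2. then the tall bottle stands in the three-stud pocket, let go (horizontal distance between tall and pocket3 below 0.02 m and z of tall in the frame of pocket3 between -0.006 and 0.006 m and angle between tall's own z axis and vertical below 0.15 rad and contact force between tall and the fingers below 0.2 N), for 0.2 s.
3. then the handle sits in its upright detent (value of joint handle above 1.5 rad), for 0.2 s.
At the end, for the whole second after the job is handed in: Jar on the floor of pocket 2 and bottle of pocket 3 (20 mm of its centre, 6 mm of its floor), upright within 0.15 rad, released, at rest; handle past 1.5 rad; amber jar in pocket 1 (20 mm), upright within 0.15 rad; carton, can upright within 0.3 rad (all of step 1 and all of step 2 and value of joint handle above 1.5 rad and linear speed of each of jar, tall below 0.03 m/s and horizontal distance between tin and pocket1 below 0.02 m and angle between tin's own z axis and vertical below 0.15 rad and angle between each of carton, can's own z axis and vertical below 0.3 rad); the robot touches nothing.
It fails at once if the jar or the tall bottle is dropped: falls free faster than 0.7 m/s, as after a drop of some 25 mm ((linear speed of jar above 0.7 m/s and contact force between jar and the fingers below 0.3 N) or (linear speed of tall above 0.7 m/s and contact force between tall and the fingers below 0.3 N)).
It fails at once if the carton or the can is shoved more than 40 mm (distance of any of carton, can from where it was at the start of the episode above 0.04 m).
It fails at once if the amber jar is lifted more than 30 mm out of its pocket (z of tin in the frame of pocket1 above 0.03 m).
It also fails if it takes over 72 s, if anything falls off the work surface, if the arm or the gripper's body presses on something with over 40 N, if the wrist force passes 120 N, or if a joint passes its speed limit or range.

ROBOT

A 7-joint arm with a two-finger parallel gripper is mounted at the origin on the work surface. World frame = base frame: x ahead of the robot, y to its left, z up, the work surface at z = 0. Lengths are in m, angles in degrees, forces in N, time in s.
With the tool pointing down it reaches from about 0.4 to 0.85 m from the base axis. Payload 4.4 kg.
Tool frame: the origin (TCP) lies on the front face of the gripper's body, between the roots of the fingers; the fingertips stand 97 mm ahead of it and the grasp point (between the pads) lies 78 mm ahead of it (robot.grasp_offset is the distance from the TCP to the grasp point, in m); z points along the fingers, y is the line along which they close (so a half turn about z gives the same grasp; the last joint's range is limited). The gripper opens to 94 mm and grips with 3 to 60 N. Pads are 16 mm wide; open, the fingers measure 119 mm over their backs; the gripper's body (75 mm by 177 mm) begins 78 mm behind the grasp point.
Start: joints at [-68.4, 36.005, 2.206, 86.941, -1.547, 57.084, -1.146], TCP at [0.278, 0.587, 0.303] pointing down, gripper open.
Joint ranges: [-175.42, 175.42], [-21.48, 121.26], [-71.46, 75.88], [10.55, 141.38], [-63.04, 243.04], [13.31, 113.54], [-168.57, 168.57]. Speed limits (degrees/s): [147.25, 147.25, 180, 180, 180, 180, 180].

INTERFACE

Orientations are given as [roll, pitch, yaw] about the fixed x, y, z axes, in that order (R = Rz(yaw) Ry(pitch) Rx(roll)).
In Python, from plant import telemetry, eyes, robot gives the robot as it stands.
- The arm moves only by the shell command python3 -m handwheel 'ROWS'. ROWS is JSON, a list of rows, each an object of numbers: "gripper": the closure, from 0 (fully open) to 1 (shut); "x", "y", "z": the shift along the tool's x, y, z in m; "rx", "ry", "rz": the turn, a rotation vector about the tool's x, y, z in rad. A call has 1 to 5 rows; each row shifts and turns the commanded pose from where the row before left it, along the tool's axes as they then stand; what a row does not reach is not made up. A row lasts 1/10 s, in which the tool goes at most 50 mm and 8.59 degrees, less where a joint would pass 70% of its speed; a pose out of reach is approached as far as the arm can. A call with a gripper value outside its range is refused whole. The fingers move at their own pace and stop on an object; the grip force is fixed at half the most. Time passes only in rows, so rows that do not move let the fingers close. It gives the time, the measured TCP pose, the force, the opening and the grip force at its end, in the units of the state.
- telemetry.sense(): the state, without advancing time (a new reading comes with each control period).
- eyes.capture(name): name is "side" or "top" or "wrist"; returns a dict with "frame" (400x640x3 uint8, red, green, blue), "z_map" (400x640 float32, m along the optical axis (not along the pixel's ray), 0 where there is no reading), "fovy" (degrees; the focal length in pixels is half the picture's height over the tangent of half this angle, whatever the lens; pixels are square), "cx", "cy" (the principal point, pixels), "T" (4x4, takes a point from camera to world coordinates). Camera axes: x right, y down, z forward; pixel columns grow to the right and rows downward; lengths in m; the calibration is good to about 2 mm. A picture is of the moment at which its call begins.
- robot.hand_in(): hands the job in; it is judged then, once.
Trained networks look in the newest picture that a camera, given by its name, has taken for a name from the list of things; names that differ only in an ending like _2 or _b are one class to them, and where a whole thing is asked for, a point or a joint stands for the part that bears it (a point fixed in the world has none). Each returns a list of dicts, best first, with "score" (0 to 1); they miss things now and then, are a little off and sometimes report something else, mostly with a low value. They report only what shows in the picture. A call takes as long as a camera call. They do not tell look-alikes from the thing itself.
- eyes.search_frame(camera, thing): "rect" ([left, top, width, height] in pixels, round what is visible of it).
The state is a dict: "time": time; "qpos": joint angles; "qd": joint speeds; "joint_torque": joint torques, N m; "tcp_pos": TCP position; "eef_rot": TCP orientation; "ft_force": force on the tool from outside, world axes, zero at the start; "ft_torque": the same for the moment, N m; "gripper_width": opening from 0.0 (shut) to 1.0 (fully open); "gripper_force": force on a finger pad.
Only numpy, scipy, OpenCV 4.12 (cv2) and the standard library are available. Lean on these libraries where they do the work, as an engineer would, in place of code of your own. Each camera call takes 0.05 s, during which the arm holds its last target. There are 200 camera calls.

## Working session

There is one attempt and no reset: what is moved stays moved. The work goes in short steps, Python scripts to look and compute and a shell command to move; the robot and the scene stay as the last step left them, time stands still between calls to the robot, and variables do not carry over. Pictures are saved under pics/ and viewed, at most 10 in all, crops included, and the job is handed in when it is done.

```bash
mkdir -p pics; ls; cat > h.py <<'E'
import numpy as np, cv2, json
from plant import telemetry, eyes, robot
def cap(n):
    c=eyes.capture(n); c['f']=200/np.tan(np.radians(c['fovy'])/2); return c
def cloud(c):
    z=c['z_map']; v,u=np.mgrid[:z.shape[0],:z.shape[1]]
    P=np.stack([(u-c['cx'])/c['f']*z,(v-c['cy'])/c['f']*z,z],-1)
    T=np.array(c['T']); W=P@T[:3,:3].T+T[:3,3]; W[z==0]=np.nan; return W
def save(n,im): cv2.imwrite('pics/'+n,cv2.cvtColor(np.ascontiguousarray(im),cv2.COLOR_RGB2BGR))
E
python3 - <<'E'
from h import *
print(telemetry.sense())
for n in ['top','side']:
    c=cap(n); save(n+'0.png',c['frame']); W=cloud(c); np.savez('pics/'+n+'0.npz',W=W,im=c['frame'])
    print(n,np.round(c['T'],3).tolist(),c['fovy'])
    for t in ['caddy','handle','jar','tall','tin','carton','can']:
        for d in eyes.search_frame(n,t)[:4]:
            l,tp,w,h=[int(x) for x in d['rect']]; 
            R=W[tp:tp+h,l:l+w].reshape(-1,3); R=R[R[:,2]>.02] if len(R) else R
            print(n,t,round(d['score'],2),[l,tp,w,h],np.round(np.nanmedian(R,0),3) if len(R) else '', np.round(np.nanmax(R[:,2]),3) if len(R) else '')
E
```

```text
pics
{'time': 0.0, 'qpos': array([-68.3994201 ,  36.05620632,   2.20434725,  86.99549422,
        -1.5467861 ,  57.08270856,  -1.14562969]), 'qd': array([ 0.21297221, -0.02334891,  0.00814599,  0.01771442,  0.07146185,
       -0.08337859,  0.01039262]), 'joint_torque': array([ 3.88006129e-05, -5.49727106e+01,  1.14372499e+00, -1.86637402e+01,
       -5.21198683e-02,  2.37930956e-02,  1.70874332e-04]), 'tcp_pos': array([0.27829006, 0.58688455, 0.30178799]), 'eef_rot': array([-1.79895346e+02,  2.44134488e-03,  1.54628324e+02]), 'ft_force': array([ 0.36999239, -0.26437158,  0.05406745]), 'ft_torque': array([ 0.03440315,  0.0281516 , -0.00695173]), 'gripper_force': 0.0, 'gripper_width': 1.0020565576178453}
top [[0.005, -0.997, 0.083, 0.488], [-1.0, -0.006, -0.019, 0.049], [0.019, -0.083, -0.996, 1.326], [0.0, 0.0, 0.0, 1.0]] 48.60039962028934
top caddy 0.74 [294, 172, 98, 78] [ 0.571 -0.027  0.05 ] 0.103
top handle 0.6 [292, 188, 98, 65] [0.553 0.002 0.065] 0.103
top jar 0.76 [199, 236, 25, 16] [0.455 0.323 0.094] 0.101
top jar 0.76 [223, 206, 22, 17] [0.535 0.256 0.094] 0.102
top jar 0.
[... 642 characters left out ...]
109, 64] [ 0.559 -0.037  0.047] 0.099
side jar 0.9 [268, 142, 18, 35] [0.521 0.249 0.07 ] 0.1
side jar 0.67 [238, 116, 19, 22] [0.475 0.41  0.093] 0.1
side jar 0.57 [238, 133, 15, 38] [0.447 0.32  0.07 ] 0.1
side jar 0.32 [270, 191, 109, 65] [ 0.56  -0.033  0.047] 0.099
side tall 0.87 [319, 111, 21, 39] [0.715 0.308 0.072] 0.133
side tall 0.78 [297, 124, 17, 38] [0.62  0.272 0.073] 0.134
side tall 0.39 [311, 193, 17, 21] [0.552 0.033 0.053] 0.069
side tin 0.85 [312, 194, 15, 17] [0.552 0.036 0.058] 0.069
side tin 0.23 [269, 192, 107, 64] [ 0.559 -0.032  0.047] 0.099
side carton 0.27 [272, 193, 104, 65] [ 0.559 -0.036  0.047] 0.099
side can 0.87 [388, 272, 23, 39] [ 0.587 -0.294  0.069] 0.085
```

```bash
python3 - <<'E'
from h import *
t=np.load('pics/top0.npz')['im'][120:270,150:460]; s=np.load('pics/side0.npz')['im'][100:320,220:430]
t=cv2.resize(t,(775,375),interpolation=cv2.INTER_CUBIC); s=cv2.resize(s,(630,660),interpolation=cv2.INTER_CUBIC)
save('a_top.png',t); save('a_side.png',s[:600])
E
```

```text
(no output)
```

View pics/a_top.png

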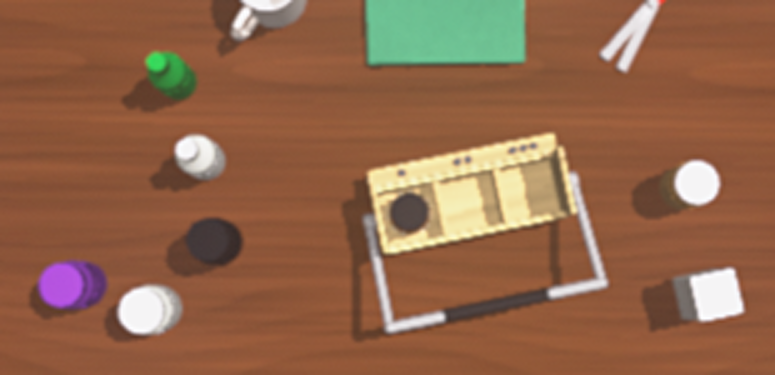

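View pics/a_side.png

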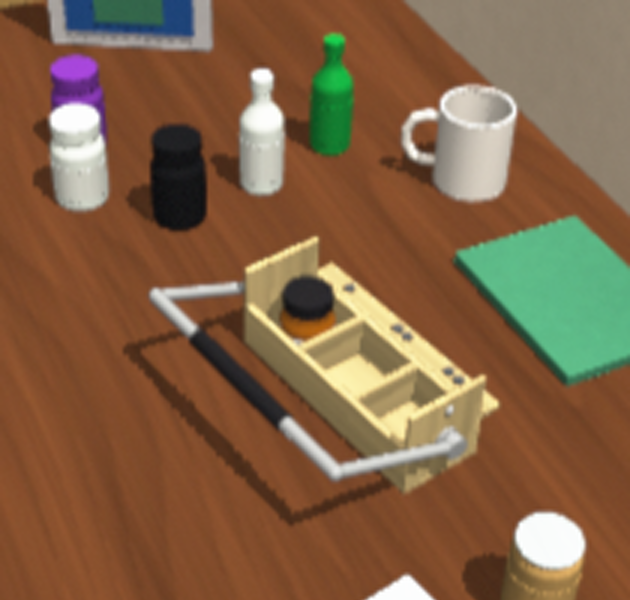

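The wanted things: white squat jar at top px (209,244), with black (236,216) and purple (176,234) as look-alikes. The white bottle is at px (230,183), with a green look-alike at (218,150). The crops above show both white ones clearly. Studs 1/2/3 run left to right, along the far side. Next I fit poses.

```bash
cat > fit.py <<'E'
from h import *
from scipy.optimize import minimize, differential_evolution
def caddyfit(W,x0=(.57,-.03,.17)):
    m=(np.abs(W[...,0]-.58)<.13)&(np.abs(W[...,1]+.03)<.16)
    P=W[m]; P=P[::max(1,len(P)//6000)]
    def cost(p):
        c,s=np.cos(p[2]),np.sin(p[2]); d=P[:,:2]-p[:2]
        x=d[:,0]*c+d[:,1]*s; y=-d[:,0]*s+d[:,1]*c
        h=np.zeros(len(P)); ax,ay=abs(x),abs(y)
        h[(ax<39e-3)&(ay<.111)]=.045
        h[(ax<.033)&(((ay>.039)&(ay<.105))|(ay<.033))]=.005
        h[(ax<.039)&(ay<.111)&(ay>.105)]=.085
        h[(x>.039)&(x<.059)&(ay<.111)]=.045
        ig=(np.hypot(x,y-.072)<.026)|(x<-.05)
        e=np.minimum(abs(h-P[:,2]),.03); e[ig]=0.004
        return e.mean()
    r=differential_evolution(cost,[(x0[0]-.03,x0[0]+.03),(x0[1]-.03,x0[1]+.03),(x0[2]-.12,x0[2]+.12)],seed=1,maxiter=60)
    return r.x,r.fun
def circ(W,im,xy,zlo,zhi,R=.045):
    m=(np.hypot(W[...,0]-xy[0],W[...,1]-xy[1])<R)&(W[...,2]>zlo)&(W[...,2]<zhi)
    P=W[m]; return (P[:,:2].min(0)+P[:,:2].max(0))/2,np.ptp(P[:,:2],axis=0),np.median(P,0),len(P)
def bar(W,im,p):
    im=im.astype(int); c,s=np.cos(p[2]),np.sin(p[2]); d=W[...,:2]-p[:2]
    x=d[...,0]*c+d[...,1]*s; y=-d[...,0]*s+d[...,1]*c
    m=(x<-.06)&(x>-.16)&(abs(y)<.09)&(W[...,2]>.045)&(im.max(-1)<70)
    return np.median(x[m]),(y[m].min()+y[m].max())/2,np.median(W[...,2][m]),m.sum()
E
python3 - <<'E'
from fit import *
for n in ['top','side']:
    d=np.load(f'pics/{n}0.npz'); W,im=d['W'],d['im']
    p,f=caddyfit(W); print(n,np.round(p,4),f, np.round(bar(W,im,p),4))
    print('jar',*[np.round(v,4) for v in circ(W,im,(.45,.323),.085,.11)])
    print('tallbody',*[np.round(v,4) for v in circ(W,im,(.62,.27),.03,.085)],'cap',*[np.round(v,4) for v in circ(W,im,(.62,.27),.115,.15)])
    print('table z',np.nanmedian(W[...,2][(abs(W[...,0]-.45)<.05)&(abs(W[...,1]-.15)<.05)]))
from scipy.spatial.transform import Rotation as R
c=cap('wrist'); T=np.array(c['T']); s=telemetry.sense()
M=np.eye(4);M[:3,:3]=R.from_euler('xyz',s['eef_rot'],degrees=True).as_matrix();M[:3,3]=s['tcp_pos']
print(np.round(np.linalg.inv(M)@T,3),c['fovy'])
E
```

```text
top [ 0.5806 -0.034   0.2097] 0.003889700165469274 [-0.1239  0.0561  0.0964  1.    ]
jar [0.4545 0.3319] [0.044  0.0468] [0.4545 0.3309 0.0957] 251
tallbody [0.6291 0.2778] [0.0432 0.0413] [0.6218 0.2638 0.0725] 86 cap [0.6294 0.2795] [0.0196 0.0208] [0.6295 0.2786 0.1299] 56
table z 0.0006440155348111931
side [ 0.5932 -0.0269  0.2046] 0.007638937297130071 [-1.407e-01 -1.000e-03  9.460e-02  2.440e+02]
jar [0.4505 0.3344] [0.0483 0.0515] [0.4498 0.3294 0.0961] 164
tallbody [0.6254 0.2773] [0.0432 0.0383] [0.6188 0.2682 0.0597] 242 cap [0.6263 0.2825] [0.0203 0.0212] [0.6252 0.2788 0.1287] 51
table z 0.001377472655416323
[[ 0.001 -0.962 -0.273  0.081]
 [ 1.     0.     0.001  0.001]
 [-0.    -0.273  0.962 -0.082]
 [ 0.     0.     0.     1.   ]] 70.46623689448613
```

```bash
cat >> h.py <<'E'
from scipy.spatial.transform import Rotation as R
def delta(x,y,z,yaw):
    s=telemetry.sense(); A=R.from_euler('xyz',s['eef_rot'],degrees=True); B=R.from_euler('xyz',[180,0,yaw],degrees=True)
    print('t',round(s['time'],2),'tcp',np.round(s['tcp_pos'],4),'rpy',np.round(s['eef_rot'],2),'w',round(s['gripper_width'],3),'F',np.round(s['ft_force'],1))
    print('shift (tool axes now)',np.round(A.inv().apply(np.array([x,y,z])-s['tcp_pos']),4),'rotvec',np.round((A.inv()*B).as_rotvec(),4))
E
python3 -m handwheel '[{"rz":0.131},{"rz":0.131},{"rz":0.131},{"rz":0.131},{"rz":0.131}]'
python3 -m handwheel '[{"rz":0.131},{"rz":0.131},{},{}]'
python3 -c "
from h import *
delta(.453,.332,.30,102)"
```

```text
t 0.85 tcp [0.2785 0.5873 0.3027] rpy [180.    -0.   154.63] w 1.004 F [-0.   0.3  0.3]
shift (tool axes now) [-0.2671 -0.1559  0.0027] rotvec [ 0.     -0.      0.9185]$[0]: bad value
$[0]: bad value
```

```bash
python3 -m handwheel '[{"gripper":0,"x":0,"y":0,"z":0,"rx":0,"ry":0,"rz":0.131},{"gripper":0,"x":0,"y":0,"z":0,"rx":0,"ry":0,"rz":0.131}]'; python3 -m handwheel '[{"gripper":0,"rz":0.131}]'; python3 -m handwheel --help | head -20
```

```text
time: 1.05
tcp_pos: [0.2786, 0.5873, 0.3027]
eef_rot: [-180.0, -0.0, 139.3]
ft_force: [-0.4, 0.2, 0.0]
gripper_width: 0.998
gripper_force: 0.0$[0]: bad value
invalid input: not JSON, or not a number
```

```bash
python3 -m handwheel '[{"gripper":0,"x":0,"y":0,"z":0,"rx":0,"ry":0,"rz":0.131},{"gripper":0,"x":0,"y":0,"z":0,"rx":0,"ry":0,"rz":0.131},{"gripper":0,"x":0,"y":0,"z":0,"rx":0,"ry":0,"rz":0.131},{"gripper":0,"x":0,"y":0,"z":0,"rx":0,"ry":0,"rz":0.131},{"gripper":0,"x":0,"y":0,"z":0,"rx":0,"ry":0,"rz":0.131}]'
python3 -m handwheel '[{"gripper":0,"x":-0.04,"y":0.017,"z":0,"rx":0,"ry":0,"rz":0},{"gripper":0,"x":-0.04,"y":0.017,"z":0,"rx":0,"ry":0,"rz":0},{"gripper":0,"x":-0.04,"y":0.017,"z":0,"rx":0,"ry":0,"rz":0},{"gripper":0,"x":-0.04,"y":0.017,"z":0,"rx":0,"ry":0,"rz":0},{"gripper":0,"x":-0.02,"y":0.008,"z":0,"rx":0,"ry":0,"rz":0}]'
python3 - <<'E'
from fit import *
c=cap('wrist'); W=cloud(c); save('w1.png',c['frame'])
np.savez('pics/w1.npz',W=W,im=c['frame'])
for n,p,lo,hi in [('jar',(.453,.332),.085,.11),('tallcap',(.628,.28),.115,.15),('tallbody',(.628,.28),.03,.085)]:
    try: print(n,*[np.round(v,4) for v in circ(W,0,p,lo,hi)])
    except Exception as e: print(n,e)
delta(.453,.332,.30,102)
E
```

```text
time: 1.55
tcp_pos: [0.2784, 0.5874, 0.3027]
eef_rot: [-180.0, -0.0, 101.8]
ft_force: [-1.1, 0.3, 0.4]
gripper_width: 1.001
gripper_force: 0.0
time: 2.05
tcp_pos: [0.3933, 0.4233, 0.3031]
eef_rot: [179.9, 0.1, 101.8]
ft_force: [0.4, 0.5, 0.6]
gripper_width: 1.002
gripper_force: 0.0
jar [0.4511 0.3374] [0.0467 0.048 ] [0.4504 0.3399 0.0942] 1298
tallcap zero-size array to reduction operation minimum which has no identity
tallbody [0.6317 0.3063] [0.0093 0.0026] [0.6309 0.3068 0.0397] 32
t 2.1 tcp [0.3951 0.4209 0.3033] rpy [179.88   0.2  101.61] w 1.002 F [ 1.1 -2.9 -0.3]
shift (tool axes now) [-0.0987  0.0388  0.0037] rotvec [ 0.002   0.0035 -0.0068]
```

View pics/w1.png

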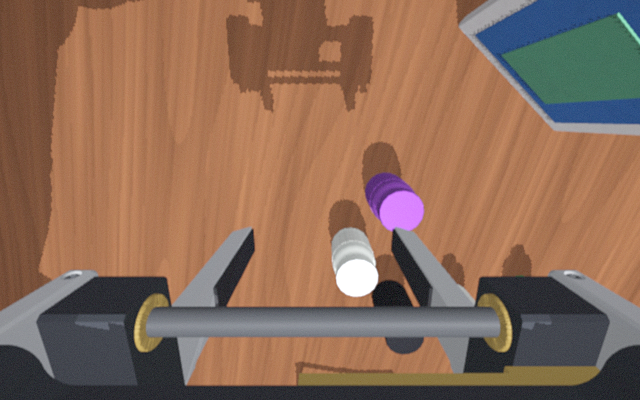

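White jar at (355,275), purple at (400,210), black at (400,310). All three sources agree on the white jar within a few mm, so I move above it and descend.

```bash
python3 -m handwheel '[{"gripper":0,"x":-0.04,"y":0.016,"z":0,"rx":0,"ry":0,"rz":0},{"gripper":0,"x":-0.036,"y":0.013,"z":0.01,"rx":0,"ry":0,"rz":0},{"gripper":0,"x":-0.02,"y":0.009,"z":0.02,"rx":0,"ry":0,"rz":0},{"gripper":0,"x":0,"y":0,"z":0.02,"rx":0,"ry":0,"rz":0},{"gripper":0,"x":0,"y":0,"z":0,"rx":0,"ry":0,"rz":0}]'
python3 - <<'E'
from h import *
delta(.452,.334,.148,102)
E
```

```text
time: 2.6
tcp_pos: [0.4467, 0.3406, 0.2506]
eef_rot: [-179.8, 0.1, 102.0]
ft_force: [-1.1, -0.1, -0.1]
gripper_width: 0.997
gripper_force: 0.0
t 2.6 tcp [0.4467 0.3406 0.2506] rpy [-1.7975e+02  9.0000e-02  1.0203e+02] w 0.997 F [-1.1 -0.1 -0.1]
shift (tool axes now) [-0.0073  0.0042  0.1026] rotvec [-0.0043  0.0017  0.0006]
```

```bash
python3 -m handwheel '[{"gripper":0,"x":-0.004,"y":0.003,"z":0.02,"rx":0,"ry":0,"rz":0},{"gripper":0,"x":-0.003,"y":0.001,"z":0.02,"rx":0,"ry":0,"rz":0},{"gripper":0,"x":0,"y":0,"z":0.025,"rx":0,"ry":0,"rz":0},{"gripper":0,"x":0,"y":0,"z":0.025,"rx":0,"ry":0,"rz":0},{"gripper":0,"x":0,"y":0,"z":0.012,"rx":0,"ry":0,"rz":0}]'
python3 - <<'E'
from fit import *
delta(.452,.334,.148,102)
c=cap('top');W=cloud(c);save('t2.png',c['frame'][180:280,150:280])
c=cap('wrist');W=cloud(c);
cv2.imwrite('pics/w2.png',c['frame'][:,:,::-1])
delta(.452,.334,.148,102)
E
```

```text
time: 3.1
tcp_pos: [0.4521, 0.3365, 0.1496]
eef_rot: [-179.9, -0.0, 102.2]
ft_force: [0.2, -0.8, 0.6]
gripper_width: 0.999
gripper_force: 0.0
t 3.1 tcp [0.4521 0.3365 0.1496] rpy [-1.799e+02 -1.000e-02  1.022e+02] w 0.999 F [ 0.2 -0.8  0.6]
shift (tool axes now) [-0.0024 -0.0006  0.0016] rotvec [-0.0017 -0.0002  0.0035]
t 3.2 tcp [0.4522 0.336  0.1498] rpy [-1.7987e+02  2.0000e-02  1.0217e+02] w 1.002 F [-0.6  0.   0.4]
shift (tool axes now) [-0.0019 -0.0006  0.0018] rotvec [-0.0022  0.0004  0.0029]
```

View pics/w2.png

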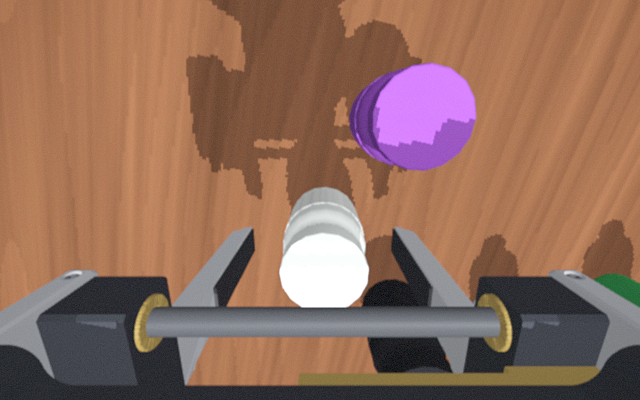

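The white jar lid at (323,265) is centred between the fingers, and the purple one is well clear. Closing.

```bash
python3 -m handwheel '[{"gripper":0,"x":0.002,"y":0,"z":0.005,"rx":0,"ry":0,"rz":0},{"gripper":1,"x":0,"y":0,"z":0,"rx":0,"ry":0,"rz":0},{"gripper":1,"x":0,"y":0,"z":0,"rx":0,"ry":0,"rz":0},{"gripper":1,"x":0,"y":0,"z":0,"rx":0,"ry":0,"rz":0},{"gripper":1,"x":0,"y":0,"z":0,"rx":0,"ry":0,"rz":0}]'
python3 -m handwheel '[{"gripper":1,"x":0,"y":0,"z":0,"rx":0,"ry":0,"rz":0},{"gripper":1,"x":0,"y":0,"z":0,"rx":0,"ry":0,"rz":0},{"gripper":1,"x":0,"y":0,"z":0,"rx":0,"ry":0,"rz":0}]'
```

```text
time: 3.7
tcp_pos: [0.4529, 0.3374, 0.1462]
eef_rot: [180.0, -0.0, 102.1]
ft_force: [0.2, -0.7, 0.4]
gripper_width: 0.695
gripper_force: 0.0
time: 4.0
tcp_pos: [0.4527, 0.3372, 0.1458]
eef_rot: [-180.0, -0.0, 102.1]
ft_force: [-0.0, 0.4, 2.4]
gripper_width: 0.562
gripper_force: 30.0
```

Gripped at 53 mm on the body. Lift and carry past the caddy, where the wrist camera can see it.

```bash
python3 -m handwheel '[{"gripper":1,"x":0,"y":0,"z":-0.02,"rx":0,"ry":0,"rz":0},{"gripper":1,"x":0,"y":0,"z":-0.04,"rx":0,"ry":0,"rz":0},{"gripper":1,"x":0,"y":0,"z":-0.045,"rx":0,"ry":0,"rz":0},{"gripper":1,"x":0,"y":0,"z":-0.045,"rx":0,"ry":0,"rz":0},{"gripper":1,"x":-0.02,"y":0.003,"z":-0.02,"rx":0,"ry":0,"rz":0}]'
python3 -m handwheel '[{"gripper":1,"x":-0.04,"y":0.005,"z":0,"rx":0,"ry":0,"rz":0},{"gripper":1,"x":-0.045,"y":0.005,"z":0,"rx":0,"ry":0,"rz":0},{"gripper":1,"x":-0.045,"y":0.005,"z":0,"rx":0,"ry":0,"rz":0},{"gripper":1,"x":-0.045,"y":0.005,"z":0,"rx":0,"ry":0,"rz":0},{"gripper":1,"x":-0.045,"y":0.005,"z":0,"rx":0,"ry":0,"rz":0}]'
python3 -m handwheel '[{"gripper":1,"x":-0.045,"y":0.005,"z":0,"rx":0,"ry":0,"rz":0},{"gripper":1,"x":-0.045,"y":0.005,"z":0,"rx":0,"ry":0,"rz":0},{"gripper":1,"x":-0.045,"y":0.005,"z":0,"rx":0,"ry":0,"rz":0},{"gripper":1,"x":-0.045,"y":0.005,"z":0,"rx":0,"ry":0,"rz":0},{"gripper":1,"x":-0.03,"y":0.003,"z":0,"rx":0,"ry":0,"rz":0}]'
python3 -m handwheel '[{"gripper":1,"x":0,"y":0,"z":0,"rx":0,"ry":0,"rz":0},{"gripper":1,"x":0,"y":0,"z":0,"rx":0,"ry":0,"rz":0},{"gripper":1,"x":0,"y":0,"z":0,"rx":0,"ry":0,"rz":0}]'
python3 - <<'E'
from fit import *
c=cap('wrist');W=cloud(c); save('w3.png',c['frame']); np.savez('pics/w3.npz',W=W,im=c['frame'])
W2=W.copy(); W2[W[...,2]>.115]=np.nan
p,f=caddyfit(W2,(.58,-.033,.2)); print(np.round(p,4),f, bar(W2,c['frame'],p))
E
```

```text
time: 4.5
tcp_pos: [0.4598, 0.3216, 0.3193]
eef_rot: [179.7, -0.3, 102.4]
ft_force: [1.3, 0.2, -1.3]
gripper_width: 0.562
gripper_force: 30.0
time: 5.0
tcp_pos: [0.5304, 0.1067, 0.3154]
eef_rot: [-180.0, -0.0, 102.1]
ft_force: [0.9, -0.5, -1.4]
gripper_width: 0.564
gripper_force: 30.0
time: 5.5
tcp_pos: [0.5969, -0.0962, 0.3154]
eef_rot: [-180.0, 0.1, 101.9]
ft_force: [1.5, -0.3, -1.5]
gripper_width: 0.561
gripper_force: 30.0
time: 5.8
tcp_pos: [0.5965, -0.0904, 0.3152]
eef_rot: [-180.0, -0.1, 102.2]
ft_force: [-0.1, 1.0, -1.5]
gripper_width: 0.561
gripper_force: 30.0
[ 0.5779 -0.03    0.214 ] 0.0033845977026972225 (np.float64(-0.11733361857190461), np.float64(0.0005038987265115272), np.float64(0.09337272851026704), np.int64(1440))
```

View pics/w3.png

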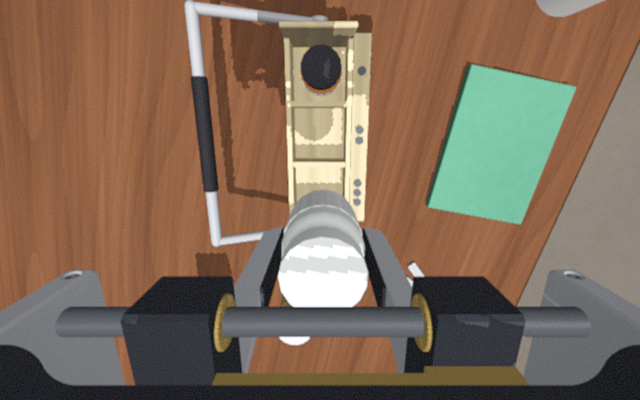

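```bash
python3 - <<'E'
from fit import *
d=np.load('pics/w3.npz'); im=d['im']; 
c=cap('wrist'); T=np.array(c['T']); f=c['f']
def proj(P):
    Q=(P-T[:3,3])@T[:3,:3]; return np.stack([Q[:,0]/Q[:,2]*f+c['cx'],Q[:,1]/Q[:,2]*f+c['cy']],1)
K=6; big=cv2.resize(c['frame'][10:210,270:390],None,fx=3,fy=3,interpolation=cv2.INTER_CUBIC); K=3
out=[]
for p in [(.578,-.030,.214),(.582,-.028,.211)]:
    b=big.copy(); Rz=R.from_euler('z',p[2]).as_matrix()
    def box(x0,x1,y0,y1,z,col):
        q=np.array([[x0,y0,z],[x1,y0,z],[x1,y1,z],[x0,y1,z]])@Rz.T+[p[0],p[1],0]
        cv2.polylines(b,[np.int32((proj(q)-[270,10])*K)],True,col,1)
    box(-.033,.033,-.033,.033,.045,(255,0,0)); box(-.033,.033,.039,.105,.045,(255,0,0)); box(-.039,.059,-.111,.111,.045,(0,0,255)); box(-.039,.039,.105,.111,.085,(0,160,0))
    out.append(b)
save('ov.png',np.hstack(out))
E
```

```text
(no output)
```

View pics/ov.png

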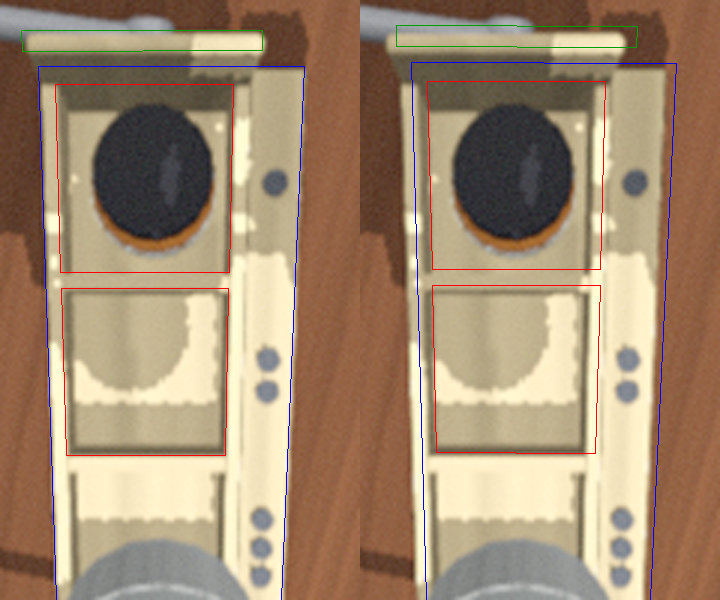

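The left overlay fits: the caddy is at (0.578, -0.030), yaw 12.3°. Move over pocket 2.

```bash
python3 -m handwheel '[{"gripper":1,"x":0.03,"y":-0.003,"z":0.01,"rx":0,"ry":0,"rz":0},{"gripper":1,"x":0.025,"y":-0.003,"z":0.02,"rx":0,"ry":0,"rz":0},{"gripper":1,"x":0.007,"y":0,"z":0.02,"rx":0,"ry":0,"rz":0},{"gripper":1,"x":0,"y":0,"z":0,"rx":0,"ry":0,"rz":0},{"gripper":1,"x":0,"y":0,"z":0,"rx":0,"ry":0,"rz":0}]'
python3 -c "
from h import *
delta(.578,-.031,.151,102.3)"
```

```text
time: 6.4
tcp_pos: [0.5782, -0.0324, 0.266]
eef_rot: [180.0, 0.0, 102.1]
ft_force: [0.3, -0.4, -1.0]
gripper_width: 0.561
gripper_force: 30.0
t 6.4 tcp [ 0.5782 -0.0324  0.266 ] rpy [1.8000e+02 3.0000e-02 1.0215e+02] w 0.561 F [ 0.3 -0.4 -1. ]
shift (tool axes now) [1.50e-03 1.00e-04 1.15e-01] rotvec [ 0.      0.0005 -0.0026]
```

```bash
python3 -m handwheel '[{"gripper":1,"x":0.001,"y":0,"z":0.02,"rx":0,"ry":0,"rz":0},{"gripper":1,"x":0,"y":0,"z":0.025,"rx":0,"ry":0,"rz":0},{"gripper":1,"x":0,"y":0,"z":0.015,"rx":0,"ry":0,"rz":0},{"gripper":1,"x":0,"y":0,"z":0.012,"rx":0,"ry":0,"rz":0},{"gripper":1,"x":0,"y":0,"z":0.012,"rx":0,"ry":0,"rz":0}]'
python3 -m handwheel '[{"gripper":1,"x":0,"y":0,"z":0.008,"rx":0,"ry":0,"rz":0},{"gripper":1,"x":0,"y":0,"z":0.008,"rx":0,"ry":0,"rz":0},{"gripper":1,"x":0,"y":0,"z":0.007,"rx":0,"ry":0,"rz":0},{"gripper":1,"x":0,"y":0,"z":0.005,"rx":0,"ry":0,"rz":0},{"gripper":1,"x":0,"y":0,"z":0,"rx":0,"ry":0,"rz":0}]'
```

```text
time: 6.9
tcp_pos: [0.5787, -0.0325, 0.182]
eef_rot: [179.9, 0.1, 102.0]
ft_force: [0.3, 0.0, -2.2]
gripper_width: 0.561
gripper_force: 30.0
time: 7.4
tcp_pos: [0.5774, -0.0317, 0.153]
eef_rot: [-179.9, -0.0, 102.1]
ft_force: [-0.5, 0.6, -1.3]
gripper_width: 0.562
gripper_force: 30.0
```

```bash
python3 -m handwheel '[{"gripper":1,"x":0,"y":0,"z":0.001,"rx":0,"ry":0,"rz":0},{"gripper":1,"x":0,"y":0,"z":0.001,"rx":0,"ry":0,"rz":0},{"gripper":1,"x":0,"y":0,"z":0,"rx":0,"ry":0,"rz":0}]'
```

```text
time: 7.7
tcp_pos: [0.5779, -0.0317, 0.1518]
eef_rot: [180.0, 0.0, 102.1]
ft_force: [-0.0, -0.0, -1.8]
gripper_width: 0.561
gripper_force: 30.0
```

```bash
python3 -m handwheel '[{"gripper":1,"x":0,"y":0,"z":0.001,"rx":0,"ry":0,"rz":0},{"gripper":0.3,"x":0,"y":0,"z":0,"rx":0,"ry":0,"rz":0},{"gripper":0.1,"x":0,"y":0,"z":0,"rx":0,"ry":0,"rz":0},{"gripper":0.1,"x":0,"y":0,"z":0,"rx":0,"ry":0,"rz":0},{"gripper":0.1,"x":0,"y":0,"z":0,"rx":0,"ry":0,"rz":0}]'
python3 -m handwheel '[{"gripper":0,"x":0,"y":0,"z":-0.02,"rx":0,"ry":0,"rz":0},{"gripper":0,"x":0,"y":0,"z":-0.04,"rx":0,"ry":0,"rz":0},{"gripper":0,"x":0,"y":0,"z":-0.045,"rx":0,"ry":0,"rz":0},{"gripper":0,"x":0,"y":0,"z":-0.04,"rx":0,"ry":0,"rz":0},{"gripper":0,"x":0.03,"y":0,"z":-0.01,"rx":0,"ry":0,"rz":0}]'
python3 -m handwheel '[{"gripper":0,"x":0.045,"y":0,"z":0,"rx":0,"ry":0,"rz":0},{"gripper":0,"x":0.045,"y":0,"z":0,"rx":0,"ry":0,"rz":0},{"gripper":0,"x":0.045,"y":0,"z":0,"rx":0,"ry":0,"rz":0},{"gripper":0,"x":0.03,"y":0,"z":0,"rx":0,"ry":0,"rz":0},{"gripper":0,"x":0,"y":0,"z":0,"rx":0,"ry":0,"rz":0}]'
python3 - <<'E'
from fit import *
for n in ['top','side']:
    c=cap(n);W=cloud(c)
    print(n,'jar',*[np.round(v,4) for v in circ(W,0,(.578,-.03),.087,.11,.04)])
c=cap('wrist');W=cloud(c); 
for z in [(.115,.15),(.03,.085)]:
  try: print('tall',*[np.round(v,4) for v in circ(W,0,(.628,.28),*z)])
  except Exception as e: print(e)
delta(.628,.28,.3,102.1)
E
```

```text
time: 8.2
tcp_pos: [0.5778, -0.0317, 0.1508]
eef_rot: [180.0, 0.0, 102.1]
ft_force: [0.6, -0.1, 0.3]
gripper_width: 0.865
gripper_force: 0.0
time: 8.7
tcp_pos: [0.574, -0.0071, 0.3107]
eef_rot: [179.5, 0.3, 101.7]
ft_force: [-0.1, 0.8, -0.8]
gripper_width: 1.0
gripper_force: 0.0
time: 9.2
tcp_pos: [0.5354, 0.1649, 0.3054]
eef_rot: [-180.0, -0.2, 102.6]
ft_force: [-0.0, 0.6, -0.5]
gripper_width: 1.001
gripper_force: 0.0
top jar [ 0.5805 -0.0351] [0.0449 0.0447] [ 0.5803 -0.0351  0.1004] 235
side jar [ 0.5768 -0.0321] [0.0477 0.0497] [ 0.5741 -0.037   0.1003] 274
tall [0.6267 0.2842] [0.0211 0.021 ] [0.6246 0.2836 0.1292] 644
tall [0.6258 0.2838] [0.0427 0.0432] [0.6099 0.2771 0.0705] 825
t 9.35 tcp [0.5371 0.1579 0.3058] rpy [1.7999e+02 6.0000e-02 1.0204e+02] w 1.004 F [-0.4 -0.   0.1]
shift (tool axes now) [0.1004 0.1144 0.0057] rotvec [ 0.0001  0.001  -0.001 ]
```

Jar stands on the floor of pocket 2 (top at z = 0.100). The white bottle is at about (0.627, 0.282), between black and green, so I turn the closing line across that row.

```bash
python3 -m handwheel '[{"gripper":0,"x":0,"y":0,"z":0,"rx":0,"ry":0,"rz":-0.14},{"gripper":0,"x":0,"y":0,"z":0,"rx":0,"ry":0,"rz":-0.14},{"gripper":0,"x":0,"y":0,"z":0,"rx":0,"ry":0,"rz":-0.14},{"gripper":0,"x":0,"y":0,"z":0,"rx":0,"ry":0,"rz":-0.14},{"gripper":0,"x":0,"y":0,"z":0,"rx":0,"ry":0,"rz":-0.14}]' | head -3
python3 -m handwheel '[{"gripper":0,"x":0,"y":0,"z":0,"rx":0,"ry":0,"rz":-0.14},{"gripper":0,"x":-0.004,"y":0.035,"z":0,"rx":0,"ry":0,"rz":0},{"gripper":0,"x":-0.004,"y":0.04,"z":0,"rx":0,"ry":0,"rz":0},{"gripper":0,"x":-0.004,"y":0.03,"z":0,"rx":0,"ry":0,"rz":0},{"gripper":0,"x":0,"y":0,"z":0,"rx":0,"ry":0,"rz":0}]' | head -3
python3 -m handwheel '[{"gripper":0,"x":0,"y":0,"z":0,"rx":0,"ry":0,"rz":0}]' | head -1
python3 - <<'E'
from fit import *
c=cap('wrist');W=cloud(c); save('w4.png',c['frame'])
for n,xy,z in [('cap',(.627,.282),(.115,.15)),('body',(.627,.282),(.03,.085)),('black',(.535,.26),(.085,.11)),('green',(.72,.31),(.115,.15))]:
  try: print(n,*[np.round(v,4) for v in circ(W,0,xy,*z)])
  except Exception as e: print(n,'none')
delta(.627,.282,.148,150)
E
```

```text
time: 9.85
tcp_pos: [0.5375, 0.1564, 0.3057]
eef_rot: [-180.0, 0.0, 142.3]
time: 10.35
tcp_pos: [0.6015, 0.2459, 0.3051]
eef_rot: [179.9, 0.0, 150.3]
time: 10.45
cap [0.6264 0.2842] [0.0213 0.0209] [0.6245 0.2841 0.1292] 451
body [0.6234 0.284 ] [0.0386 0.0441] [0.6092 0.2845 0.0737] 573
black [0.53  0.266] [0.047  0.0474] [0.5296 0.2662 0.0945] 1811
green [0.7208 0.3227] [0.0208 0.0137] [0.7164 0.3222 0.129 ] 269
t 10.5 tcp [0.5996 0.2414 0.3053] rpy [-1.7987e+02  2.0000e-02  1.5005e+02] w 1.0 F [-0.5 -0.6 -0.1]
shift (tool axes now) [-0.0034  0.0492  0.1572] rotvec [-0.0022  0.0003  0.0009]
```

```bash
python3 -m handwheel '[{"gripper":0,"x":-0.002,"y":0.03,"z":0,"rx":0,"ry":0,"rz":0},{"gripper":0,"x":0,"y":0.02,"z":0.01,"rx":0,"ry":0,"rz":0},{"gripper":0,"x":0,"y":0,"z":0.02,"rx":0,"ry":0,"rz":0},{"gripper":0,"x":0,"y":0,"z":0,"rx":0,"ry":0,"rz":0},{"gripper":0,"x":0,"y":0,"z":0,"rx":0,"ry":0,"rz":0}]'
python3 -c "
from fit import *
c=cap('wrist');W=cloud(c)
for n,xy,z in [('cap',(.627,.282),(.115,.15)),('body',(.627,.282),(.03,.085))]:
  try: print(n,*[np.round(v,4) for v in circ(W,0,xy,*z)])
  except Exception as e: print(n,'none')
delta(.6265,.284,.146,150)"
```

```text
time: 11.0
tcp_pos: [0.626, 0.2843, 0.2759]
eef_rot: [-179.9, 0.0, 150.1]
ft_force: [0.0, 0.0, 0.7]
gripper_width: 0.998
gripper_force: 0.0
cap [0.6269 0.2842] [0.0213 0.0208] [0.6249 0.2851 0.1292] 552
body [0.6258 0.2851] [0.0431 0.043 ] [0.6107 0.2947 0.075 ] 613
t 11.05 tcp [0.6264 0.2847 0.2766] rpy [-1.7999e+02  6.0000e-02  1.5010e+02] w 1.002 F [ 1.5 -0.3  0. ]
shift (tool axes now) [-0.0003 -0.0006  0.1306] rotvec [-0.0002  0.001   0.0017]
```

```bash
python3 -m handwheel '[{"gripper":0,"x":0,"y":0,"z":0.025,"rx":0,"ry":0,"rz":0},{"gripper":0,"x":0,"y":0,"z":0.035,"rx":0,"ry":0,"rz":0},{"gripper":0,"x":0,"y":0,"z":0.035,"rx":0,"ry":0,"rz":0},{"gripper":0,"x":0,"y":0,"z":0.025,"rx":0,"ry":0,"rz":0},{"gripper":0,"x":0,"y":0,"z":0.009,"rx":0,"ry":0,"rz":0}]'
python3 -m handwheel '[{"gripper":1,"x":0,"y":0,"z":0,"rx":0,"ry":0,"rz":0},{"gripper":1,"x":0,"y":0,"z":0,"rx":0,"ry":0,"rz":0},{"gripper":1,"x":0,"y":0,"z":0,"rx":0,"ry":0,"rz":0},{"gripper":1,"x":0,"y":0,"z":0,"rx":0,"ry":0,"rz":0},{"gripper":1,"x":0,"y":0,"z":0,"rx":0,"ry":0,"rz":0}]'
python3 -m handwheel '[{"gripper":1,"x":0,"y":0,"z":0,"rx":0,"ry":0,"rz":0},{"gripper":1,"x":0,"y":0,"z":0,"rx":0,"ry":0,"rz":0},{"gripper":1,"x":0,"y":0,"z":0,"rx":0,"ry":0,"rz":0}]'
```

```text
time: 11.55
tcp_pos: [0.6253, 0.2851, 0.1452]
eef_rot: [-179.8, -0.1, 150.2]
ft_force: [0.2, -0.5, -0.1]
gripper_width: 0.999
gripper_force: 0.0
time: 12.05
tcp_pos: [0.6265, 0.2867, 0.1477]
eef_rot: [179.9, 0.0, 150.2]
ft_force: [-0.1, -0.5, -0.0]
gripper_width: 0.613
gripper_force: 0.0
time: 12.35
tcp_pos: [0.6261, 0.2865, 0.1468]
eef_rot: [180.0, 0.0, 150.2]
ft_force: [0.0, 0.1, 1.8]
gripper_width: 0.468
gripper_force: 29.8
```

```bash
python3 -m handwheel '[{"gripper":1,"x":0,"y":0,"z":-0.02,"rx":0,"ry":0,"rz":0},{"gripper":1,"x":0,"y":0,"z":-0.04,"rx":0,"ry":0,"rz":0},{"gripper":1,"x":0,"y":0,"z":-0.045,"rx":0,"ry":0,"rz":0},{"gripper":1,"x":0,"y":0,"z":-0.04,"rx":0,"ry":0,"rz":0},{"gripper":1,"x":0,"y":0,"z":-0.02,"rx":0,"ry":0,"rz":0.1}]' | head -3
python3 -m handwheel '[{"gripper":1,"x":0,"y":0,"z":0,"rx":0,"ry":0,"rz":0.14},{"gripper":1,"x":0,"y":0,"z":0,"rx":0,"ry":0,"rz":0.14},{"gripper":1,"x":0,"y":0,"z":0,"rx":0,"ry":0,"rz":0.14},{"gripper":1,"x":0,"y":0,"z":0,"rx":0,"ry":0,"rz":0.14},{"gripper":1,"x":0,"y":0,"z":0,"rx":0,"ry":0,"rz":0.14}]' | head -3
python3 -m handwheel '[{"gripper":1,"x":0,"y":0,"z":0,"rx":0,"ry":0,"rz":0.034},{"gripper":1,"x":0,"y":0,"z":0,"rx":0,"ry":0,"rz":0}]' 
python3 -c "
from h import *
delta(.593,-.0985,.31,102.3)"
```

```text
time: 12.85
tcp_pos: [0.6272, 0.2869, 0.3158]
eef_rot: [179.7, 0.1, 144.4]
time: 13.35
tcp_pos: [0.6258, 0.2866, 0.3112]
eef_rot: [-179.9, -0.0, 104.1]
time: 13.55
tcp_pos: [0.6258, 0.2867, 0.3113]
eef_rot: [-180.0, 0.0, 102.6]
ft_force: [-0.3, -0.5, -0.9]
gripper_width: 0.462
gripper_force: 29.8
t 13.55 tcp [0.6258 0.2867 0.3113] rpy [-1.7996e+02  2.0000e-02  1.0256e+02] w 0.462 F [-0.3 -0.5 -0.9]
shift (tool axes now) [-0.3688 -0.1158  0.0014] rotvec [-0.0007  0.0003  0.0045]
```

```bash
python3 -m handwheel '[{"gripper":1,"x":-0.03,"y":-0.01,"z":0,"rx":0,"ry":0,"rz":0},{"gripper":1,"x":-0.042,"y":-0.013,"z":0,"rx":0,"ry":0,"rz":0},{"gripper":1,"x":-0.042,"y":-0.013,"z":0,"rx":0,"ry":0,"rz":0},{"gripper":1,"x":-0.042,"y":-0.013,"z":0,"rx":0,"ry":0,"rz":0},{"gripper":1,"x":-0.042,"y":-0.013,"z":0,"rx":0,"ry":0,"rz":0}]' | head -3
python3 -m handwheel '[{"gripper":1,"x":-0.042,"y":-0.013,"z":0,"rx":0,"ry":0,"rz":0.0045},{"gripper":1,"x":-0.042,"y":-0.013,"z":0,"rx":0,"ry":0,"rz":0},{"gripper":1,"x":-0.042,"y":-0.013,"z":0,"rx":0,"ry":0,"rz":0},{"gripper":1,"x":-0.03,"y":-0.01,"z":0,"rx":0,"ry":0,"rz":0},{"gripper":1,"x":-0.015,"y":-0.005,"z":0,"rx":0,"ry":0,"rz":0}]' | head -3
python3 -m handwheel '[{"gripper":1,"x":0,"y":0,"z":0,"rx":0,"ry":0,"rz":0},{"gripper":1,"x":0,"y":0,"z":0,"rx":0,"ry":0,"rz":0}]' 
python3 - <<'E'
from fit import *
c=cap('wrist');W=cloud(c); save('w5.png',c['frame'])
print('jar',*[np.round(v,4) for v in circ(W,0,(.578,-.03),.09,.11,.04)])
for z in [(.22,.24),(.26,.3),(.17,.23)]:
    try: print(*[np.round(v,4) for v in circ(W,0,(.593,-.1),*z,.035)])
    except Exception as e: print('none')
delta(.593,-.0985,.152,102.3)
E
```

```text
time: 14.05
tcp_pos: [0.6078, 0.0782, 0.3118]
eef_rot: [180.0, -0.0, 102.6]
time: 14.55
tcp_pos: [0.5908, -0.1028, 0.312]
eef_rot: [-180.0, 0.1, 102.0]
time: 14.75
tcp_pos: [0.592, -0.0968, 0.3115]
eef_rot: [180.0, -0.1, 102.3]
ft_force: [1.4, 0.3, -1.0]
gripper_width: 0.463
gripper_force: 29.8
jar [ 0.5777 -0.0319] [0.0474 0.0472] [ 0.5773 -0.0313  0.0995] 1765
[ 0.5898 -0.0897] [0.0618 0.0278] [ 0.5866 -0.0805  0.2303] 1317
[ 0.5901 -0.0941] [0.0625 0.0315] [ 0.5921 -0.0905  0.2803] 4704
[ 0.5898 -0.0886] [0.0616 0.0257] [ 0.5855 -0.0796  0.215 ] 1733
t 14.8 tcp [ 0.5921 -0.096   0.3114] rpy [ 1.7998e+02 -1.2000e-01  1.0239e+02] w 0.464 F [ 0.   0.  -1.1]
shift (tool axes now) [-0.003   0.0003  0.1594] rotvec [ 0.0004 -0.0021  0.0015]
```

View pics/w5.png

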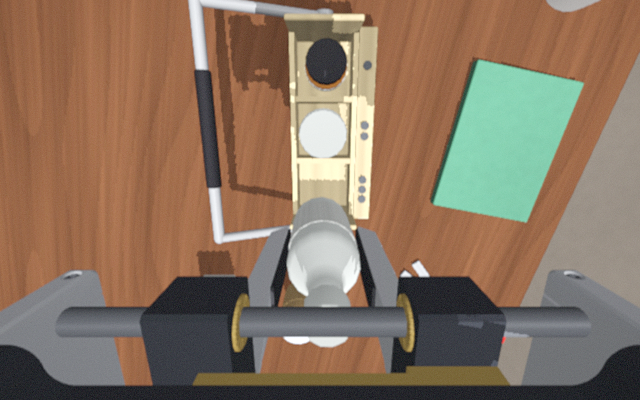

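The jar sits in the two-stud pocket at (322,133), and the bottle hangs straight. Lowering it.

```bash
python3 -m handwheel '[{"gripper":1,"x":-0.003,"y":0,"z":0.02,"rx":0,"ry":0,"rz":0},{"gripper":1,"x":0,"y":0,"z":0.03,"rx":0,"ry":0,"rz":0},{"gripper":1,"x":0,"y":0,"z":0.03,"rx":0,"ry":0,"rz":0},{"gripper":1,"x":0,"y":0,"z":0.025,"rx":0,"ry":0,"rz":0},{"gripper":1,"x":0,"y":0,"z":0.015,"rx":0,"ry":0,"rz":0}]'|head -3
python3 -m handwheel '[{"gripper":1,"x":0,"y":0,"z":0.012,"rx":0,"ry":0,"rz":0},{"gripper":1,"x":0,"y":0,"z":0.01,"rx":0,"ry":0,"rz":0},{"gripper":1,"x":0,"y":0,"z":0.009,"rx":0,"ry":0,"rz":0},{"gripper":1,"x":0,"y":0,"z":0.005,"rx":0,"ry":0,"rz":0},{"gripper":1,"x":0,"y":0,"z":0,"rx":0,"ry":0,"rz":0}]'
python3 -m handwheel '[{"gripper":1,"x":0,"y":0,"z":0,"rx":0,"ry":0,"rz":0}]'
```

```text
time: 15.3
tcp_pos: [0.5919, -0.0982, 0.1894]
eef_rot: [-179.9, -0.2, 102.4]
time: 15.8
tcp_pos: [0.5921, -0.1015, 0.1553]
eef_rot: [-180.0, -0.0, 102.2]
ft_force: [0.4, -0.4, -1.2]
gripper_width: 0.463
gripper_force: 29.8
time: 15.9
tcp_pos: [0.5925, -0.1018, 0.156]
eef_rot: [180.0, 0.0, 102.2]
ft_force: [0.2, 0.3, -0.4]
gripper_width: 0.468
gripper_force: 29.8
```

```bash
python3 -m handwheel '[{"gripper":1,"x":0.002,"y":0,"z":0.002,"rx":0,"ry":0,"rz":0},{"gripper":1,"x":0,"y":0,"z":0.002,"rx":0,"ry":0,"rz":0},{"gripper":1,"x":0,"y":0,"z":0,"rx":0,"ry":0,"rz":0},{"gripper":1,"x":0,"y":0,"z":0,"rx":0,"ry":0,"rz":0}]'
```

```text
time: 16.3
tcp_pos: [0.592, -0.0996, 0.1518]
eef_rot: [180.0, 0.0, 102.2]
ft_force: [0.1, 0.7, 0.1]
gripper_width: 0.465
gripper_force: 29.8
```

```bash
python3 -m handwheel '[{"gripper":0.4,"x":0,"y":0,"z":0,"rx":0,"ry":0,"rz":0},{"gripper":0.2,"x":0,"y":0,"z":0,"rx":0,"ry":0,"rz":0},{"gripper":0.1,"x":0,"y":0,"z":0,"rx":0,"ry":0,"rz":0},{"gripper":0.1,"x":0,"y":0,"z":0,"rx":0,"ry":0,"rz":0},{"gripper":0.1,"x":0,"y":0,"z":0,"rx":0,"ry":0,"rz":0}]'
python3 -m handwheel '[{"gripper":0,"x":0,"y":0,"z":-0.02,"rx":0,"ry":0,"rz":0},{"gripper":0,"x":0,"y":0,"z":-0.04,"rx":0,"ry":0,"rz":0},{"gripper":0,"x":0,"y":0,"z":-0.045,"rx":0,"ry":0,"rz":0},{"gripper":0,"x":0,"y":0,"z":-0.04,"rx":0,"ry":0,"rz":0},{"gripper":0,"x":0,"y":-0.03,"z":0,"rx":0,"ry":0,"rz":0}]'|head -3
python3 -m handwheel '[{"gripper":0,"x":0.02,"y":-0.03,"z":0,"rx":0,"ry":0,"rz":0},{"gripper":0,"x":0.02,"y":-0.03,"z":0,"rx":0,"ry":0,"rz":0},{"gripper":0,"x":0,"y":-0.02,"z":0,"rx":0,"ry":0,"rz":0},{"gripper":0,"x":0,"y":-0.01,"z":0,"rx":0,"ry":0,"rz":0},{"gripper":0,"x":0,"y":0,"z":0,"rx":0,"ry":0,"rz":0}]'|head -3
python3 -m handwheel '[{"gripper":0,"x":0,"y":0,"z":0,"rx":0,"ry":0,"rz":0}]'|head -3
python3 - <<'E'
from fit import *
c=cap('wrist');W=cloud(c); W[W[...,2]>.16]=np.nan; save('w6.png',c['frame'])
p=(.578,-.030,.214); print('bar local',np.round(bar(W,c['frame'],p),4))
im=c['frame'].astype(int); d=W[...,:2]-p[:2]; x=d[...,0]*.977+d[...,1]*.2124; y=-d[...,0]*.2124+d[...,1]*.977
m=(x<-.06)&(x>-.16)&(abs(y)<.11)&(W[...,2]>.06); print('bar top z',np.round(np.nanpercentile(W[...,2][m],[5,50,95]),4),'x',np.round(np.nanpercentile(x[m],[2,50,98]),4),m.sum())
for n in ['top','side']:
    c=cap(n);V=cloud(c); print(n,'tall',*[np.round(v,4) for v in circ(V,0,(.593,-.1),.12,.15,.04)])
    print('bar',np.round(bar(V,c['frame'],p),4))
delta(.461,-.0555,.168,102.3)
E
```

```text
time: 16.8
tcp_pos: [0.5918, -0.0997, 0.1517]
eef_rot: [-180.0, -0.0, 102.2]
ft_force: [-0.3, -0.1, -0.2]
gripper_width: 0.857
gripper_force: 0.0
time: 17.3
tcp_pos: [0.5679, -0.1058, 0.3022]
eef_rot: [179.2, 0.3, 102.3]
time: 17.8
tcp_pos: [0.4655, -0.0865, 0.297]
eef_rot: [180.0, 0.0, 102.1]
time: 17.9
tcp_pos: [0.4673, -0.0862, 0.2969]
eef_rot: [179.9, 0.0, 102.2]
bar local [-1.215e-01  8.000e-04  9.360e-02  1.687e+03]
bar top z [0.0892 0.0927 0.0951] x [-0.1284 -0.1213 -0.1136] 2879
top tall [ 0.5924 -0.105 ] [0.0209 0.0198] [ 0.5918 -0.1054  0.1353] 51
bar [-1.144e-01  1.900e-02  5.639e-01  4.200e+01]
side tall [ 0.5886 -0.1019] [0.0202 0.021 ] [ 0.587  -0.1044  0.1343] 87
bar [-1.211e-01 -7.800e-03  3.327e-01  1.063e+03]
t 18.05 tcp [ 0.4672 -0.086   0.2965] rpy [1.7997e+02 2.0000e-02 1.0218e+02] w 1.001 F [0.9 0.6 0.7]
shift (tool axes now) [0.0312 0.0003 0.1285] rotvec [ 0.0005  0.0004 -0.0021]
```

View pics/w6.png

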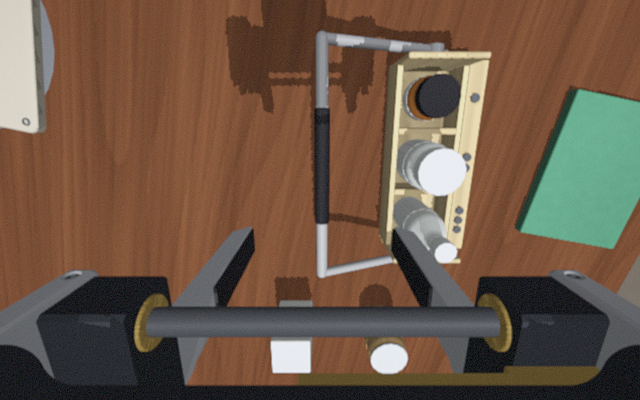

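Both items are in their pockets. The bar is at column 321, giving a handle angle of about 0.37. Descend onto the sleeve.

```bash
python3 -m handwheel '[{"gripper":0,"x":0.02,"y":-0.001,"z":0.01,"rx":0,"ry":0,"rz":0},{"gripper":0,"x":0.011,"y":0,"z":0.03,"rx":0,"ry":0,"rz":0},{"gripper":0,"x":0,"y":0,"z":0.04,"rx":0,"ry":0,"rz":0},{"gripper":0,"x":0,"y":0,"z":0.03,"rx":0,"ry":0,"rz":0},{"gripper":0.3,"x":0,"y":0,"z":0.022,"rx":0,"ry":0,"rz":0}]'|head -3
python3 -m handwheel '[{"gripper":0.7,"x":0,"y":0,"z":0,"rx":0,"ry":0,"rz":0},{"gripper":0.7,"x":0,"y":0,"z":0,"rx":0,"ry":0,"rz":0},{"gripper":1,"x":0,"y":0,"z":0,"rx":0,"ry":0,"rz":0},{"gripper":1,"x":0,"y":0,"z":0,"rx":0,"ry":0,"rz":0},{"gripper":1,"x":0,"y":0,"z":0,"rx":0,"ry":0,"rz":0}]'
python3 -m handwheel '[{"gripper":1,"x":0,"y":0,"z":0,"rx":0,"ry":0,"rz":0},{"gripper":1,"x":0,"y":0,"z":0,"rx":0,"ry":0,"rz":0},{"gripper":1,"x":0,"y":0,"z":0,"rx":0,"ry":0,"rz":0},{"gripper":1,"x":0,"y":0,"z":0,"rx":0,"ry":0,"rz":0}]'
```

```text
time: 18.55
tcp_pos: [0.4587, -0.0555, 0.1626]
eef_rot: [-179.9, -0.0, 102.2]
time: 19.05
tcp_pos: [0.4592, -0.0558, 0.1656]
eef_rot: [179.9, 0.0, 102.2]
ft_force: [-1.2, 0.1, 0.3]
gripper_width: 0.528
gripper_force: 0.0
time: 19.45
tcp_pos: [0.4589, -0.0558, 0.1647]
eef_rot: [179.9, 0.0, 102.2]
ft_force: [7.6, 2.9, -4.4]
gripper_width: 0.188
gripper_force: 4.3
```

```bash
python3 -m handwheel '[{"gripper":1,"x":0,"y":0,"z":0,"rx":0,"ry":0,"rz":0},{"gripper":1,"x":0,"y":0,"z":0,"rx":0,"ry":0,"rz":0}]'
python3 -c "
import numpy as np
a=np.linspace(.366,1.571,16); print(np.round(np.c_[a[1:],.13*-np.diff(np.cos(a)),-.13*np.diff(np.sin(a))],4).tolist())"
```

```text
time: 19.65
tcp_pos: [0.4597, -0.0556, 0.1648]
eef_rot: [179.9, 0.0, 102.2]
ft_force: [3.7, 1.3, -2.8]
gripper_width: 0.163
gripper_force: 30.0
[[0.4463, 0.0041, -0.0096], [0.5267, 0.0049, -0.0092], [0.607, 0.0056, -0.0088], [0.6873, 0.0063, -0.0083], [0.7677, 0.0069, -0.0078], [0.848, 0.0075, -0.0072], [0.9283, 0.0081, -0.0066], [1.0087, 0.0086, -0.0059], [1.089, 0.0091, -0.0052], [1.1693, 0.0094, -0.0045], [1.2497, 0.0098, -0.0037], [1.33, 0.01, -0.0029], [1.4103, 0.0102, -0.0021], [1.4907, 0.0104, -0.0013], [1.571, 0.0104, -0.0004]]
```

```bash
python3 -m handwheel '[{"gripper":1,"x":0,"y":0.0041,"z":-0.0096,"rx":0,"ry":0,"rz":0},{"gripper":1,"x":0,"y":0.0049,"z":-0.0092,"rx":0,"ry":0,"rz":0},{"gripper":1,"x":0,"y":0.0056,"z":-0.0088,"rx":0,"ry":0,"rz":0},{"gripper":1,"x":0,"y":0.0063,"z":-0.0083,"rx":0,"ry":0,"rz":0},{"gripper":1,"x":0,"y":0.0069,"z":-0.0078,"rx":0,"ry":0,"rz":0}]'
python3 -c "
from h import *
p=np.array([.578,-.030,.04]);a=.7677
b=p+R.from_euler('z',.214).apply([-.13*np.cos(a),0,.13*np.sin(a)]);delta(b[0],b[1],b[2]+.078,102.2)"
```

```text
time: 20.15
tcp_pos: [0.4845, -0.0503, 0.2075]
eef_rot: [-179.8, -0.0, 102.1]
ft_force: [2.1, -2.0, -13.7]
gripper_width: 0.159
gripper_force: 30.0
t 20.15 tcp [ 0.4845 -0.0503  0.2075] rpy [-1.7977e+02 -1.0000e-02  1.0215e+02] w 0.159 F [  2.1  -2.  -13.7]
shift (tool axes now) [ 0.      0.0022 -0.0008] rotvec [-0.0041 -0.0002 -0.0009]
```

Forces are reasonable; on through the catch.

```bash
python3 -m handwheel '[{"gripper":1,"x":0,"y":0.0075,"z":-0.0072,"rx":0,"ry":0,"rz":0},{"gripper":1,"x":0,"y":0.0081,"z":-0.0066,"rx":0,"ry":0,"rz":0},{"gripper":1,"x":0,"y":0.0086,"z":-0.0059,"rx":0,"ry":0,"rz":0},{"gripper":1,"x":0,"y":0.0091,"z":-0.0052,"rx":0,"ry":0,"rz":0},{"gripper":1,"x":0,"y":0.0094,"z":-0.0045,"rx":0,"ry":0,"rz":0}]'
python3 -c "
from h import *
p=np.array([.578,-.030,.04]);a=1.1693
b=p+R.from_euler('z',.214).apply([-.13*np.cos(a),0,.13*np.sin(a)]);delta(b[0],b[1],b[2]+.078,102.2)"
```

```text
time: 20.65
tcp_pos: [0.5207, -0.0428, 0.2375]
eef_rot: [-179.0, -0.2, 102.1]
ft_force: [-16.5, -5.5, 13.1]
gripper_width: 0.158
gripper_force: 30.0
t 20.65 tcp [ 0.5207 -0.0428  0.2375] rpy [-179.03   -0.18  102.07] w 0.158 F [-16.5  -5.5  13.1]
shift (tool axes now) [ 0.0004  0.008  -0.0003] rotvec [-0.0169 -0.0032 -0.0023]
```

```bash
python3 -m handwheel '[{"gripper":1,"x":0,"y":0.0098,"z":-0.0037,"rx":0,"ry":0,"rz":0},{"gripper":1,"x":0,"y":0.01,"z":-0.0029,"rx":0,"ry":0,"rz":0},{"gripper":1,"x":0,"y":0.0102,"z":-0.0021,"rx":0,"ry":0,"rz":0},{"gripper":1,"x":0,"y":0.0104,"z":-0.0013,"rx":0,"ry":0,"rz":0},{"gripper":1,"x":0,"y":0.0104,"z":-0.0004,"rx":0,"ry":0,"rz":0}]'
python3 -m handwheel '[{"gripper":1,"x":0,"y":0,"z":0,"rx":0,"ry":0,"rz":0},{"gripper":1,"x":0,"y":0,"z":0,"rx":0,"ry":0,"rz":0}]'
python3 -c "
from h import *
p=np.array([.578,-.030,.04]);a=1.571
b=p+R.from_euler('z',.214).apply([-.13*np.cos(a),0,.13*np.sin(a)]);delta(b[0],b[1],b[2]+.078,102.2)"
```

```text
time: 21.15
tcp_pos: [0.578, -0.0304, 0.2495]
eef_rot: [179.9, 0.0, 102.2]
ft_force: [-0.5, -2.0, -1.2]
gripper_width: 0.163
gripper_force: 30.0
time: 21.35
tcp_pos: [0.5783, -0.0303, 0.2494]
eef_rot: [179.9, 0.0, 102.2]
ft_force: [-1.9, -1.2, 6.6]
gripper_width: 0.16
gripper_force: 30.0
t 21.35 tcp [ 0.5783 -0.0303  0.2494] rpy [1.7988e+02 3.0000e-02 1.0217e+02] w 0.16 F [-1.9 -1.2  6.6]
shift (tool axes now) [ 0.0004 -0.0002  0.0014] rotvec [ 0.0021  0.0005 -0.0004]
```

```bash
python3 -m handwheel '[{"gripper":1,"x":0,"y":0.002,"z":0.001,"rx":0,"ry":0,"rz":0},{"gripper":0.5,"x":0,"y":0,"z":0,"rx":0,"ry":0,"rz":0},{"gripper":0.2,"x":0,"y":-0.002,"z":0,"rx":0,"ry":0,"rz":0},{"gripper":0.2,"x":0,"y":0,"z":0,"rx":0,"ry":0,"rz":0},{"gripper":0.2,"x":0,"y":0,"z":0,"rx":0,"ry":0,"rz":0}]'
python3 -m handwheel '[{"gripper":0.2,"x":0,"y":0,"z":-0.02,"rx":0,"ry":0,"rz":0},{"gripper":0.2,"x":0,"y":0,"z":-0.03,"rx":0,"ry":0,"rz":0},{"gripper":0.2,"x":0,"y":0,"z":-0.03,"rx":0,"ry":0,"rz":0},{"gripper":0.2,"x":0.03,"y":-0.03,"z":-0.01,"rx":0,"ry":0,"rz":0},{"gripper":0.2,"x":0.04,"y":-0.02,"z":0,"rx":0,"ry":0,"rz":0}]'
python3 -m handwheel '[{"gripper":0.2,"x":0.045,"y":-0.02,"z":0,"rx":0,"ry":0,"rz":0},{"gripper":0.2,"x":0.045,"y":-0.02,"z":0,"rx":0,"ry":0,"rz":0},{"gripper":0.2,"x":0.045,"y":0,"z":0,"rx":0,"ry":0,"rz":0},{"gripper":0.2,"x":0.02,"y":0,"z":0,"rx":0,"ry":0,"rz":0},{"gripper":0.2,"x":0,"y":0,"z":0,"rx":0,"ry":0,"rz":0}]'|head -3
python3 - <<'E'
from fit import *
out=[]
for n,sl in [('top',np.s_[150:270,270:450]),('side',np.s_[150:290,250:430])]:
    c=cap(n);V=cloud(c)
    out.append(cv2.resize(c['frame'][sl],(400,300),interpolation=cv2.INTER_CUBIC))
    print(n,'tall',*[np.round(v,4) for v in circ(V,0,(.593,-.1),.12,.15,.035)],'jar',*[np.round(v,4) for v in circ(V,0,(.578,-.03),.09,.11,.03)])
    im=c['frame'].astype(int); m=(im.max(-1)<75)&(V[...,2]>.15)&(V[...,2]<.2)&(np.hypot(V[...,0]-.578,V[...,1]+.03)<.09)
    q=V[m]-[.578,-.03,0]; print('bar local x',np.median(q@[.977,.2124,0]),'z',np.median(q[:,2]),m.sum())
save('end.png',np.hstack(out))
E
```

```text
time: 21.85
tcp_pos: [0.5774, -0.0299, 0.247]
eef_rot: [180.0, -0.0, 102.2]
ft_force: [1.3, 0.6, -0.1]
gripper_width: 0.462
gripper_force: 0.0
time: 22.35
tcp_pos: [0.5137, 0.0261, 0.3388]
eef_rot: [179.8, 0.1, 101.9]
ft_force: [0.6, 0.8, -0.4]
gripper_width: 0.796
gripper_force: 0.0
time: 22.85
tcp_pos: [0.4408, 0.1744, 0.3371]
eef_rot: [180.0, -0.1, 102.6]
top tall [ 0.587  -0.1051] [0.0102 0.0173] [ 0.5864 -0.1057  0.1359] 24 jar [ 0.5806 -0.0365] [0.0449 0.042 ] [ 0.572  -0.0352  0.1009] 133
bar local x 0.0002186445231770863 z 0.17835867643136671 103
side tall [ 0.5887 -0.101 ] [0.0196 0.0249] [ 0.5871 -0.1057  0.134 ] 88 jar [ 0.5769 -0.0322] [0.0481 0.0497] [ 0.575  -0.0355  0.1005] 256
bar local x -0.00518636858286491 z 0.1761905345272432 242
```

View pics/end.png

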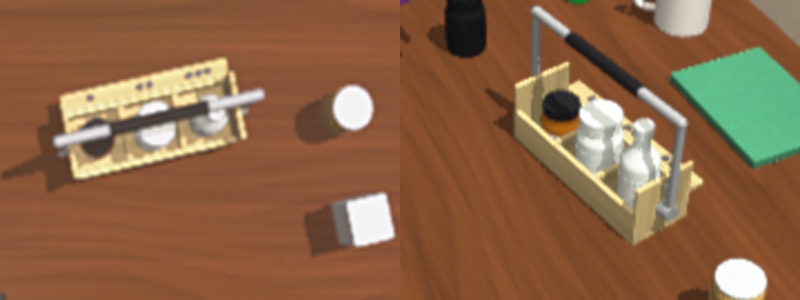

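The handle is upright over the caddy, both white items stand in their pockets, and the amber jar, carton and can are unmoved. Handing in.

```bash
python3 -m handwheel '[{"gripper":0.2,"x":0,"y":0,"z":0,"rx":0,"ry":0,"rz":0},{"gripper":0.2,"x":0,"y":0,"z":0,"rx":0,"ry":0,"rz":0}]'|head -3; python3 -c "
from plant import robot
print(robot.hand_in())"
```

```text
time: 23.15
tcp_pos: [0.4422, 0.1692, 0.3372]
eef_rot: [-180.0, 0.0, 102.0]
the job is handed in; nothing more can be done
None
```

I handed the job in at about 23 s: the last pictures show the squat white jar in the two-stud pocket, the tall white bottle in the three-stud pocket, the handle upright and released, and the amber jar, carton and can undisturbed; the hand-in returned no verdict.

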